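# Index the vise to the magnifier

### The job

Move the small vise along its indexing slide to the end station on the side of the magnifying glass: pull the plunger's T-handle up, twist it a quarter turn so that the plunger stays out, slide the vise across to that end, then twist the handle back and let the plunger drop fully home so that the vise is locked there. Leave the magnifying glass and the lamp standing where they are.

Things in the scene. Friction and masses are not known exactly. Their poses are not given: they have to be found in the camera images.
- handle (a point): Centre of the black T-handle of the spring plunger on the carriage; x along its crossbar (46 x 13 x 22 mm high), z up. Locked: 106 mm high, crossbar along slide base x. The collar below tops out at 73 mm. Lifts up to 22 mm (4 to 8 N); turns only when lifted over 14 mm, either way, to 100 deg; at 90 deg it rests 13 mm up. Within 15 deg of straight again and lowered or let go, it drops into a hole.
- slide_base: Fixed steel base, 235 x 340 mm; origin under its centre, z up, x away from the robot, y along the rails. Carriage (80 mm along y) starts at y = 0, slides with 2 N to stops at y = -80 and +80 mm; index holes at y = -80, 0, +80. It carries the plunger, axis at x = -75 mm, and a steel vise, x -12 to 102 mm, 50 mm wide, 108 mm high. Slide it by the handle; the tip finds a hole 3 mm off.
- magnifier: Magnifying glass: loose 0.9 kg stand, round steel foot 84 mm across, thin post, nearly level round lens in a ring 84 mm across on top, 185 mm high. Origin under the centre of its foot. Stands beside one end of the slide: its y in the slide base frame is about +240 or -240 mm, and the station on that side (y = +80 or -80) is the one meant.
- lamp: Gooseneck lamp: loose 0.9 kg stand, square steel foot 75 mm wide, bent metal neck, small conical head, 155 mm high. Origin under the centre of its foot. Stands beside the other end of the slide; to be left alone.
Things that resemble listed ones, but are neither listed nor needed, are in the scene too. Leave any pink look-alike of the magnifier alone.

How it is judged:
By the outcome, as a careful person would: the job done as asked, in the order asked, and still so for the second after the job is handed in, with the robot touching nothing.
It also fails if it takes over 48 s, if anything falls off the work surface, if the arm or the gripper's body presses on something with over 40 N, if the wrist force passes 120 N, or if a joint passes its speed limit or range.

### The arm

A 6-joint arm with a two-finger parallel gripper is mounted at the origin on the work surface. World frame = base frame: x ahead of the robot, y to its left, z up, the work surface at z = 0. Lengths are in m, angles in degrees, forces in N, time in s.
With the tool pointing down it reaches from about 0.3 to 0.825 m from the base axis. Payload 5.4 kg.
Tool frame: the origin (TCP) lies at the very end of the fingers, on their centre line; the grasp point (between the pads) lies 19 mm behind it; z points along the fingers, y is the line along which they close (so a half turn about z gives the same grasp; the last joint's range is limited). The gripper opens to 92 mm and grips with 3 to 60 N. Pads are 20 mm wide; open, the fingers measure 128 mm over their backs; the gripper's body (75 mm by 189 mm) begins 69 mm behind the grasp point.
Start: joints at [-76.839, 9.076, 91.501, -0, 79.423, -12.038], TCP at [0.245, -0.52, 0.18] pointing down, gripper open.
Joint ranges: [-166.64, 166.64], [-54.1, 131.32], [10.49, 154.53], [-73.88, 253.88], [9.74, 151.15], [-171.62, 171.62]. Speed limits (degrees/s): [147.25, 147.25, 180, 180, 180, 180].

### API

Orientations are given as [roll, pitch, yaw] about the fixed x, y, z axes, in that order (R = Rz(yaw) Ry(pitch) Rx(roll)).
In Python, from cell import manip, viewer, job_done gives the robot as it stands. The module is installed in compiled form; this text tells all that it offers.
- The arm moves only by the tool send_rows, never from a script. Its argument "increments" is text: rows parted by semicolons, each of 7 numbers parted by spaces: the shift along the tool's x, y, z in units of 0.2 m (1.0 is 0.2 m), then the turn, a rotation vector about the tool's x, y, z in units of 180 degrees (1.0 is 180 degrees), then the finger opening in mm, from 0 to 91.9. A call has exactly 10 rows; each row is the pose to reach, as a shift and turn from the pose commanded when the call began, along the tool's axes at that moment, turning the shorter way round; what a row does not reach only later rows make up. A row lasts 1/10 s, in which the tool goes at most 50 mm and 8.59 degrees, less where a joint would pass 70% of its speed; a pose out of reach is approached as far as the arm can. A call with a number of a shift or a turn outside -1 to 1 is refused whole. A call with a gripper value outside its range is refused whole. The fingers move at their own pace and stop on an object; the grip force is fixed at half the most. Time passes only in rows, so rows that repeat a pose let the fingers close, or fill a call up. It gives the time, the measured TCP pose, the force, the opening and the grip force at its end, in the units of the state.
- manip.observe(): the state, without advancing time (a new reading comes with each control period).
- viewer.get_image(name): name is "side" or "top"; returns a dict with "image" (384x512x3 uint8, red, green, blue), "z_map" (384x512 float32, m along the optical axis (not along the pixel's ray), 0 where there is no reading), "intrinsics" (3x3 intrinsics, pixels), "R" (3x3) and "t" (3): a world point X has camera coordinates R X + t. Camera axes: x right, y down, z forward; pixel columns grow to the right and rows downward; lengths in m; the calibration is good to about 2 mm. A picture is of the moment at which its call begins.
- job_done(): hands the job in; it is judged then, once.
Trained networks look in a picture, given as the dict that the camera call returned (one of the last four; its "shot" number tells which), for a name from the list of things; names that differ only in an ending like _2 or _b are one class to them, and where a whole thing is asked for, a point or a joint stands for the part that bears it (a point fixed in the world has none). Each returns a list of dicts, best first, with "conf" (0 to 1); they miss things now and then, are a little off and sometimes report something else, mostly with a low value. They report only what shows in the picture. A call takes as long as a camera call. They do not tell look-alikes from the thing itself.
- viewer.boxes_of(target, picture): "bbox" ([left, top, right, bottom] as shares, 0 to 1, of the picture: columns of its width, rows of its height, round what is visible of it).
- viewer.cut_out(target, picture): "mask" (384x512 bool, what is visible of it) and "bbox" ([left, top, right, bottom] as shares, 0 to 1, of the picture: columns of its width, rows of its height, round what is visible of it).
The state is a dict: "t": time; "qpos": joint angles; "joint_velocities": joint speeds; "effort": joint torques, N m; "ee_pos": TCP position; "ee_rot": TCP orientation; "contact_force": force on the tool from outside, world axes, zero at the start; "wrist_torque": the same for the moment, N m; "grip_width": finger opening in m; "finger_force": force on a finger pad.
Only numpy, scipy, OpenCV 4.12 (cv2) and the standard library are available. Lean on these libraries where they do the work, as an engineer would, in place of code of your own. Each camera call takes 0.05 s, during which the arm holds its last target. There are 200 camera calls.

## Working session

There is one attempt and no reset: what is moved stays moved. The work goes in short steps, Python scripts to look and compute and a tool call to move; the robot and the scene stay as the last step left them, time stands still between calls to the robot, and variables do not carry over. Pictures are saved under pics/ and viewed, at most 10 in all, crops included, and the job is handed in when it is done.

Besides the shell and the picture viewer there is one more tool, called after "Emit:" in YAML: its name, and indented under it one key for each argument. send_rows: Moves the arm, as the interface text tells. Its arguments: {"type":"object","properties":{"increments":{"type":"string"}},"required":["increments"]}

```bash
mkdir -p pics
cat > h.py <<'E'
import numpy as np, cv2
from cell import manip, viewer, job_done
def world(p):
    z=p["z_map"];K=p["intrinsics"];v,u=np.mgrid[:384,:512]
    c=np.stack([(u-K[0,2])*z/K[0,0],(v-K[1,2])*z/K[1,1],z],-1)
    return (c-p["t"])@p["R"]   # R^T(c-t)
def save(p,n): cv2.imwrite(f"pics/{n}.png",p["image"][:,:,::-1])
E
python3 - <<'E'
from h import *
print(manip.observe())
ims=[]
for n in("side","top"):
    p=viewer.get_image(n);W=world(p);ims.append(p["image"])
    print(n,"cam",-p["R"].T@p["t"])
    for o in("handle","slide_base","magnifier","lamp"):
        for d in viewer.cut_out(o,p):
            m=d["mask"]&(p["z_map"]>0);w=W[m]
            ys,xs=np.nonzero(m)
            print(o,round(d["conf"],2),m.sum(),"px",xs.mean().round(),ys.mean().round(),"med",np.median(w,0).round(3),"lo",np.percentile(w,2,0).round(3),"hi",np.percentile(w,98,0).round(3),p["image"][m].mean(0).round())
    cv2.imwrite(f"pics/{n}.png",p["image"][:,:,::-1])
E
```

```text
{'t': 0.0, 'qpos': array([-7.68405486e+01,  9.11604173e+00,  9.15687343e+01, -2.49244594e-03,
        7.94236962e+01, -1.20364132e+01]), 'joint_velocities': array([-0.01872375,  0.04215791, -0.00351999, -0.05002054,  0.01517207,
        0.05053733]), 'effort': array([-3.70007956e-04, -3.85570407e+01, -3.22112489e+01,  7.02114031e-02,
        3.78028024e-02, -1.36459144e-04]), 'ee_pos': array([ 0.24460769, -0.51962864,  0.1794158 ]), 'ee_rot': array([-1.79893402e+02, -2.02246704e-02,  2.51963056e+01]), 'contact_force': array([ 0.21620605, -0.54131801, -0.33958208]), 'wrist_torque': array([ 0.00401424, -0.01201906, -0.01692924]), 'finger_force': 0.0, 'grip_width': 0.09210789721640014}
side cam [0.57876526 0.66399812 0.97281719]
handle 0.64 134 px 290.0 207.0 med [0.539 0.034 0.112] lo [0.519 0.024 0.068] hi [0.561 0.041 0.12 ] [40. 36. 32.]
slide_base 0.89 7576 px 263.0 229.0 med [0.611 0.079 0.032] lo [ 0.491 -0.118  0.009] hi [0.729 0.216 0.103] [90. 83. 74.]
magnifier 0.88 620 px 297.0 103.0 med [ 0.539 -0.447  0.042] lo [ 0.478 -0.642  0.001] hi [ 0.586 -0.408  0.182] [125.  78.  8
[... 326 characters left out ...]
5 0.012] hi [0.636 0.324 0.15 ] [76. 67. 59.]
top cam [ 0.45730411 -0.04007312  1.35786257]
handle 0.51 51 px 221.0 228.0 med [0.532 0.028 0.117] lo [0.517 0.021 0.107] hi [0.552 0.036 0.122] [30. 28. 26.]
slide_base 0.67 7316 px 219.0 207.0 med [0.607 0.04  0.031] lo [ 0.49  -0.121  0.008] hi [0.732 0.204 0.102] [85. 85. 86.]
magnifier 0.86 1091 px 286.0 167.0 med [ 0.728 -0.166  0.159] lo [ 0.672 -0.207  0.012] hi [ 0.785 -0.124  0.182] [72. 71. 68.]
magnifier 0.76 1201 px 380.0 234.0 med [ 0.532 -0.454  0.159] lo [ 0.479 -0.504  0.011] hi [ 0.585 -0.411  0.183] [112.  80.  86.]
lamp 0.97 649 px 143.0 210.0 med [0.591 0.282 0.018] lo [0.535 0.251 0.008] hi [0.636 0.316 0.152] [63. 58. 53.]
```

View pics/top.png

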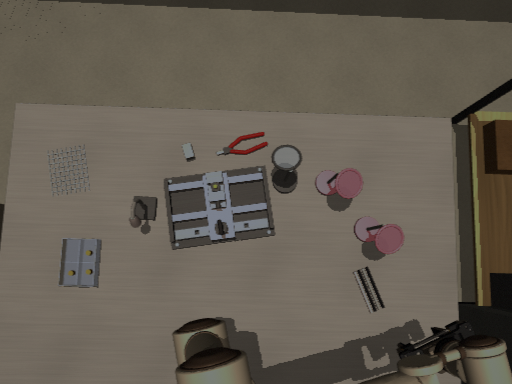

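View pics/side.png

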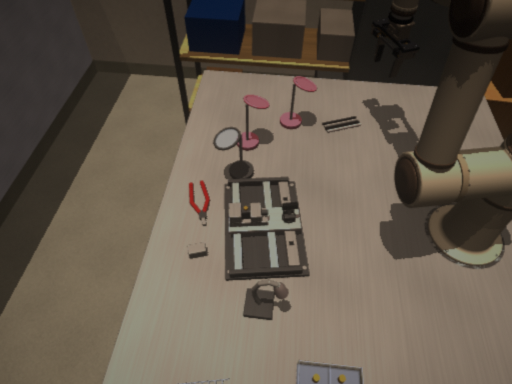

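Run:
```python
from h import *
for n in("top","side"):
    p=viewer.get_image(n);W=world(p)
    d=viewer.cut_out("slide_base",p)[0];m=cv2.erode(d["mask"].astype(np.uint8),np.ones((2,2)))>0
    w=W[m&(p["z_map"]>0)];w=w[(w[:,2]<.05)]
    (c,s,a)=cv2.minAreaRect((w[:,:2]*1000).astype(np.float32));print(n,"rect",c,s,a)
    d=viewer.cut_out("handle",p)[0];h=W[d["mask"]&(p["z_map"]>0)];h=h[h[:,2]>.095]
    print("handle",h.mean(0),h.min(0),h.max(0),cv2.minAreaRect((h[:,:2]*1000).astype(np.float32)))
    b=d["bbox"];u0,v0=int((b[0]+b[2])*256),int((b[1]+b[3])*192)
    cr=p["image"][v0-35:v0+35,u0-45:u0+45][:,:,::-1]
    cv2.imwrite(f"pics/c_{n}.png",cv2.resize(np.clip(cr*2.0,0,255).astype(np.uint8),(630,490),interpolation=cv2.INTER_CUBIC))
```

```text
top rect (610.1556396484375, 39.08793640136719) (231.24583435058594, 335.0947265625) 9.121306419372559
handle [0.53818343 0.02962575 0.11690055] [0.51904605 0.02081853 0.10793051] [0.55867272 0.03751805 0.12222461] ((538.64599609375, 29.963367462158203), (40.26884460449219, 12.767390251159668), 13.429752349853516)
side rect (609.75048828125, 44.225616455078125) (237.9783935546875, 338.9336242675781) 9.919605255126953Traceback (most recent call last):
  File "<stdin>", line 7, in <module>
IndexError: list index out of range
```

View pics/c_top.png

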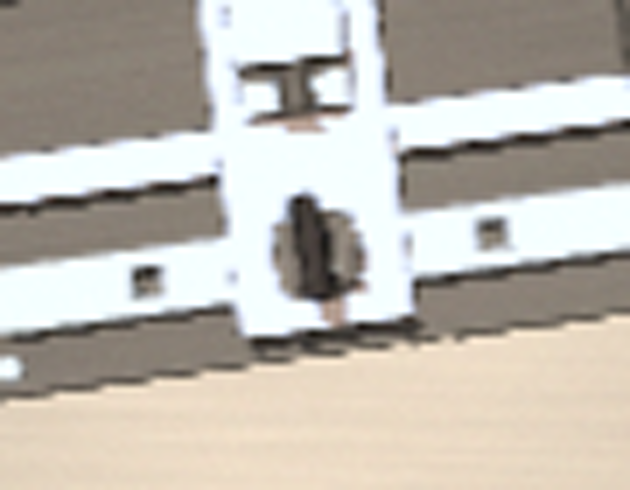

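Emit:
send_rows:
  increments: "0 0 -0.25 0 0 0 91; 0 0 -0.5 0 0 0 91; 0 0 -0.6 0 0 0 91; 0.17 -0.12 -0.6 0 0 0 91; 0.34 -0.24 -0.6 0 0 0 91; 0.5 -0.36 -0.6 0 0 0 91; 0.67 -0.48 -0.6 0 0 0 91; 0.83 -0.6 -0.6 0 0 0 91; 0.83 -0.62 -0.6 0 0 0 91; 0.83 -0.62 -0.6 0 0 0 91"

```text
t: 1.8
ee_pos: [0.3423, -0.3371, 0.3007]
ee_rot: [179.9, 0.0, 25.3]
contact_force: [-0.4, -0.7, 0.4]
grip_width: 0.091
finger_force: 0.0
```

Emit:
send_rows:
  increments: "0.2 -0.15 0 0 0 0 91; 0.4 -0.3 0 0 0 0 91; 0.6 -0.45 0 0 0 0 91; 0.8 -0.6 0 0 0 0 91; 0.9 -0.68 0 0 0 0 91; 1 -0.75 0 0 0 0 91; 1 -0.75 0 0 0 0 91; 1 -0.75 0 0 0 0 91; 1 -0.75 0 0 0 0 91; 1 -0.75 0 0 0 0 91"

```text
t: 2.8
ee_pos: [0.4589, -0.1179, 0.3003]
ee_rot: [180.0, 0.0, 25.1]
contact_force: [0.5, 0.4, 0.5]
grip_width: 0.0908
finger_force: 0.0
```

```bash
cat >> h.py <<'E'
from scipy.spatial.transform import Rotation as Ro
def go(p,yaw):
    s=manip.observe();R=Ro.from_euler("xyz",s["ee_rot"],degrees=True)
    G=Ro.from_euler("xyz",[180,0,yaw],degrees=True)
    print("now",s["ee_pos"].round(4),s["ee_rot"].round(2),s["qpos"].round(1),"F",s["contact_force"].round(1),"w",s["grip_width"],"t",s["t"])
    print("shift",(R.inv().apply(np.array(p)-s["ee_pos"])/.2).round(4),"turn",((R.inv()*G).as_rotvec()/np.pi).round(4))
E
python3 - <<'E'
from h import *
p=viewer.get_image("top");W=world(p)
g=cv2.cvtColor(p["image"],cv2.COLOR_RGB2GRAY)
d=viewer.cut_out("slide_base",p)
if d:
    m=d[0]["mask"]
    z=(W[...,2]<.02)&m   # floor of base
    w=W[m&(W[:,:,2]<.05)];print(cv2.minAreaRect((w[:,:2]*1000).astype(np.float32)))
for d in viewer.boxes_of("handle",p): print(d)
go([.537,.03,.15],8.8)
E
```

```text
((613.15283203125, 41.91181945800781), (240.03768920898438, 346.2816162109375), 10.839632987976074)
{'bbox': [0.4279, 0.5737, 0.4408, 0.6169], 'conf': 0.61}
{'bbox': [0.3176, 0.4323, 0.5396, 0.6477], 'conf': 0.17}
now [ 0.4591 -0.1173  0.3004] [1.7999e+02 1.0000e-02 2.5120e+01] [-29.   -9.3  96.5  -0.   92.8  35.9] F [-0.2  0.5  0.1] w 0.09122686139383242 t 2.95
shift [ 0.6655 -0.5013  0.752 ] turn [0.     0.     0.0907]
```

Run:
```python
from h import *
p=viewer.get_image("top");W=world(p);K=p["intrinsics"];C=-p["R"].T@p["t"]
def at(u,v,z):
    r=p["R"].T@np.linalg.inv(K)@[u,v,1]; return C+r*(z-C[2])/r[2]
z=W[236:240,198,2];print(z)
a=at(197.6,232.7,.03);b=at(246.7,225.9,.03);print(a,b,(a+b)/2,np.linalg.norm(a-b),np.degrees(np.arctan2(-(a-b)[0],(a-b)[1])))
h=at(177+312/7-.4,193+248/7-.4,.117);print(h)
for u0,v0,u1,v1 in[(177+296/7,193+200/7,177+322/7,193+297/7)]:
    q=at(u0,v0,.117)-at(u1,v1,.117);print(np.degrees(np.arctan2(q[1],q[0])),np.linalg.norm(q))
```

```text
[0.03171831 0.01018247 0.0123772  0.01447987]
[0.52225864 0.10694864 0.03      ] [ 0.54910528 -0.05056344  0.03      ] [0.53568196 0.0281926  0.03      ] 0.15978359909477255 9.672644270039582
[0.53426008 0.02700168 0.117     ]
17.21260692378766 0.043404412170264015
```

Emit:
send_rows:
  increments: "0.15 -0.12 0.1 0 0 0.02 91; 0.3 -0.24 0.2 0 0 0.04 91; 0.45 -0.36 0.3 0 0 0.06 91; 0.6 -0.45 0.4 0 0 0.09 91; 0.665 -0.5 0.5 0 0 0.09 91; 0.665 -0.5 0.6 0 0 0.09 91; 0.665 -0.5 0.65 0 0 0.09 91; 0.665 -0.5 0.65 0 0 0.09 91; 0.665 -0.5 0.65 0 0 0.09 91; 0.665 -0.5 0.65 0 0 0.09 91"

```text
t: 4.0
ee_pos: [0.5379, 0.03, 0.1719]
ee_rot: [180.0, -0.1, 9.0]
contact_force: [0.1, -0.3, 0.2]
grip_width: 0.0909
finger_force: 0.0
```

Run:
```python
from h import *
go([.536,.0288,.088],9.6)
```

```text
now [0.5379 0.03   0.1719] [ 1.7996e+02 -1.4000e-01  8.9600e+00] [-9.7  3.9 98.1  0.  77.9 71.4] F [ 0.1 -0.3  0.2] w 0.09092819804635675 t 4.0
shift [-0.0115  0.0043  0.4195] turn [ 0.0003 -0.0008 -0.0036]
```

Emit:
send_rows:
  increments: "-0.01 0.004 0.1 0 0 -0.0035 91; -0.01 0.004 0.2 0 0 -0.0035 91; -0.01 0.004 0.3 0 0 -0.0035 91; -0.01 0.004 0.37 0 0 -0.0035 91; -0.01 0.004 0.41 0 0 -0.0035 91; -0.01 0.004 0.42 0 0 -0.0035 91; -0.01 0.004 0.42 0 0 -0.0035 60; -0.01 0.004 0.42 0 0 -0.0035 45; -0.01 0.004 0.42 0 0 -0.0035 40; -0.01 0.004 0.42 0 0 -0.0035 35"

```text
t: 5.0
ee_pos: [0.5357, 0.0294, 0.087]
ee_rot: [180.0, -0.1, 9.6]
contact_force: [-0.4, -0.2, 0.5]
grip_width: 0.061
finger_force: 0.0
```

Run:
```python
from h import *
go([.536,.0288,.088],9.6)
p=viewer.get_image("side")
cr=p["image"][165:245,240:345][:,:,::-1]
cv2.imwrite("pics/s2.png",cv2.resize(np.clip(cr*1.8,0,255).astype(np.uint8),(735,560),interpolation=cv2.INTER_CUBIC))
```

```text
now [0.5357 0.0294 0.087 ] [ 1.7998e+02 -6.0000e-02  9.6400e+00] [ -9.8   8.6 103.1  -0.   68.3  70.6] F [-0.4 -0.2  0.5] w 0.06101821264073566 t 5.0
shift [ 0.0011  0.0035 -0.0051] turn [ 0.0001 -0.0003  0.0002]
```

View pics/s2.png

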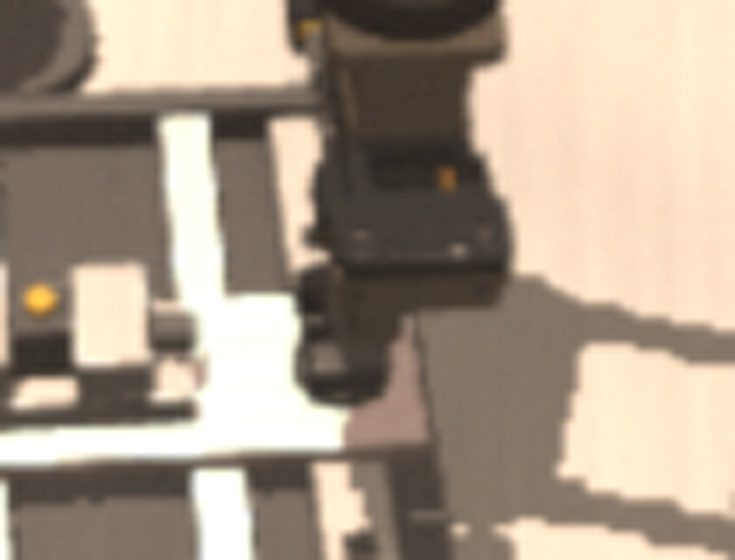

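The near finger, tip at about (345, 380) in the crop, stands beside the collar, with the handle hidden between the fingers. Closing.

Emit:
send_rows:
  increments: "0 0 0 0 0 0 30; 0 0 0 0 0 0 15; 0 0 0 0 0 0 4; 0 0 0 0 0 0 4; 0 0 0 0 0 0 4; 0 0 0 0 0 0 4; 0 0 0 0 0 0 4; 0 0 0 0 0 0 4; 0 0 0 0 0 0 4; 0 0 0 0 0 0 4"

```text
t: 6.05
ee_pos: [0.5352, 0.0295, 0.0864]
ee_rot: [-180.0, 0.0, 9.6]
contact_force: [0.5, 0.2, -0.1]
grip_width: 0.0039
finger_force: 0.0
```

Run:
```python
from h import *
go([.536,.0288,.088],9.6)
p=viewer.get_image("side");W=world(p)
a=p["image"][165:245,240:345][:,:,::-1]
t=viewer.get_image("top");b=t["image"][190:270,177:282][:,:,::-1]
print(W[205:222:4,280:300:4].round(3).tolist())
f=lambda c:cv2.resize(np.clip(c*2.2,0,255).astype(np.uint8),(400,304),interpolation=cv2.INTER_CUBIC)
cv2.imwrite("pics/s3.png",np.hstack([f(a),f(b)]))
```

```text
now [0.5352 0.0295 0.0864] [-180.      0.      9.63] [ -9.8   8.6 103.1   0.   68.3  70.6] F [ 0.5  0.2 -0.1] w 0.0038622498614371632 t 6.05
shift [ 0.0033  0.0041 -0.008 ] turn [-0.      0.      0.0002]
[[[0.566, -0.038, 0.012], [0.556, 0.039, 0.118], [0.55, 0.127, 0.24], [0.54, 0.124, 0.238], [0.53, 0.121, 0.235]], [[0.566, 0.004, 0.048], [0.555, 0.042, 0.104], [0.548, 0.119, 0.212], [0.538, 0.115, 0.209], [0.528, 0.117, 0.212]], [[0.565, 0.019, 0.049], [0.553, 0.024, 0.058], [0.542, 0.032, 0.072], [0.53, 0.029, 0.068], [0.517, 0.014, 0.049]], [[0.564, 0.032, 0.046], [0.552, 0.044, 0.067], [0.541, 0.047, 0.073], [0.529, 0.045, 0.072], [0.516, 0.029, 0.05]], [[0.563, 0.048, 0.049], [0.551, 0.05, 0.055], [0.539, 0.049, 0.054], [0.528, 0.048, 0.054], [0.516, 0.042, 0.048]]]
```

View pics/s3.png

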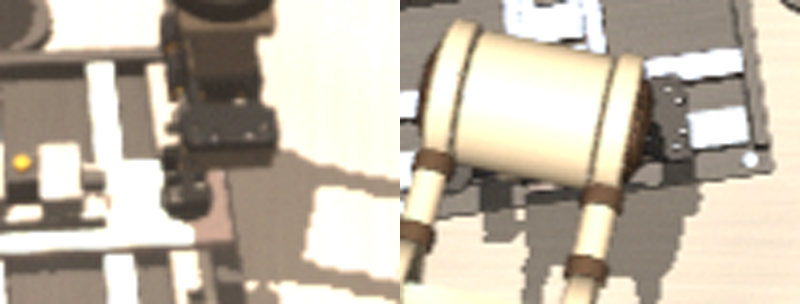

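Emit:
send_rows:
  increments: "0 0 0 0 0 0 0; 0 0 0 0 0 0 0; 0 0 -0.01 0 0 0 0; 0 0 -0.02 0 0 0 0; 0 0 -0.03 0 0 0 0; 0 0 -0.04 0 0 0 0; 0 0 -0.05 0 0 0 0; 0 0 -0.05 0 0 0 0; 0 0 -0.05 0 0 0 0; 0 0 -0.05 0 0 0 0"

```text
t: 7.15
ee_pos: [0.5351, 0.0295, 0.0963]
ee_rot: [-180.0, 0.0, 9.6]
contact_force: [0.2, -0.2, -0.4]
grip_width: 0.0002
finger_force: 0.0
```

Run:
```python
from h import *
go([.536,.0288,.088],9.6)
for n in("side",):
    p=viewer.get_image(n);W=world(p)
    sub=(W[...,2]>.06)&(W[...,2]<.15)&(abs(W[...,0]-.54)<.04)&(abs(W[...,1]-.03)<.06)
    v,u=np.nonzero(sub)
    for q in np.c_[u,v][::6]: print(q,W[q[1],q[0]].round(3),p["image"][q[1],q[0]])
    print([ (d["conf"],(np.array(d["bbox"])*[512,384,512,384]).round()) for d in viewer.boxes_of("handle",p)])
```

```text
now [0.5351 0.0295 0.0963] [-1.7999e+02  1.0000e-02  9.6300e+00] [ -9.8   8.  102.7   0.   69.4  70.6] F [ 0.2 -0.2 -0.4] w 0.00024403691471345883 t 7.15
shift [0.0038 0.0042 0.0414] turn [-0.      0.0001  0.0001]
[283 203] [0.559 0.033 0.119] [80 71 62]
[285 204] [0.554 0.034 0.117] [37 32 29]
[286 205] [0.55  0.035 0.114] [36 31 27]
[282 207] [0.561 0.033 0.1  ] [50 49 44]
[293 207] [0.53  0.033 0.104] [32 28 23]
[283 208] [0.558 0.04  0.105] [29 27 23]
[289 208] [0.541 0.037 0.103] [26 23 20]
[295 208] [0.524 0.035 0.104] [33 29 25]
[286 209] [0.549 0.038 0.099] [27 24 21]
[292 209] [0.531 0.018 0.073] [30 27 24]
[286 210] [0.548 0.023 0.073] [36 32 29]
[292 210] [0.53  0.021 0.072] [32 29 26]
[286 211] [0.548 0.023 0.068] [32 29 26]
[292 211] [0.53  0.023 0.071] [31 28 25]
[286 212] [0.547 0.025 0.066] [30 27 24]
[292 212] [0.53  0.021 0.063] [38 34 30]
[292 213] [0.53  0.028 0.067] [74 68 59]
[288 214] [0.541 0.035 0.07 ] [41 37 33]
[294 214] [0.524 0.034 0.072] [46 41 36]
[289 215] [0.539 0.042 0.076] [41 37 32]
[284 216] [0.553 0.042 0.069] [51 46 42]
[290 216] [0.535 0.044 0.074] [40 35 31]
[284 217] [0.552 0.044 0.066] [52 47 42]
[290 217] [0.535 0.047 0.074] [36 33 29]
[284 218] [0.552 0.047 0.066] [43 38 34]
[290 218] [0.535 0.048 0.069] [31 27 24]
[284 219] [0.552 0.048 0.062] [36 32 29]
[290 219] [0.534 0.048 0.065] [29 26 23]
[289 220] [0.537 0.049 0.06 ] [30 28 25]
[]
```

Run:
```python
from h import *
p=viewer.get_image("side");W=world(p)
sub=(W[...,2]>.12)&(abs(W[...,0]-.54)<.12)&(abs(W[...,1]-.03)<.2)&(W[...,2]<.3)
v,u=np.nonzero(sub);print(len(v),W[sub].min(0),W[sub].max(0))
for r in range(v.min(),v.max()+1,3):
    c=u[v==r]
    if len(c): print(r,[(k,W[r,k].round(3).tolist()) for k in c[::max(1,len(c)//4)]])
a=p["image"][100:250,210:410][:,:,::-1]
cv2.imwrite("pics/s4.png",cv2.resize(np.clip(a*2.2,0,255).astype(np.uint8),(800,600),interpolation=cv2.INTER_CUBIC))
```

```text
979 [ 0.48973673 -0.05695292  0.12002801] [0.5800984  0.12686374 0.29981108]
144 [(np.int64(282), [0.577, -0.056, 0.263]), (np.int64(283), [0.574, -0.057, 0.263])]
147 [(np.int64(281), [0.579, -0.045, 0.262]), (np.int64(282), [0.576, -0.049, 0.259]), (np.int64(283), [0.574, -0.047, 0.262])]
150 [(np.int64(281), [0.578, -0.039, 0.257]), (np.int64(282), [0.576, -0.036, 0.26]), (np.int64(283), [0.573, -0.035, 0.263])]
153 [(np.int64(281), [0.578, -0.043, 0.242]), (np.int64(282), [0.575, -0.034, 0.252]), (np.int64(283), [0.572, -0.032, 0.254])]
156 [(np.int64(280), [0.58, -0.05, 0.223]), (np.int64(281), [0.577, -0.044, 0.229]), (np.int64(282), [0.574, -0.042, 0.231])]
159 [(np.int64(283), [0.571, -0.027, 0.236])]
162 [(np.int64(283), [0.57, -0.019, 0.233]), (np.int64(284), [0.568, -0.016, 0.237]), (np.int64(285), [0.565, -0.016, 0.237])]
165 [(np.int64(284), [0.567, -0.006, 0.236]), (np.int64(285), [0.564, -0.005, 0.238]), (np.int64(286), [0.562, 0.008, 0.252])]
168 [(np.int64(283), [0.569, 0.012, 0.244]), (np.int64(284), [0.566, 0.013, 0.245]), (np.int64(285), [0.564, 0.012, 0.244]), (n
[... 1976 characters left out ...]
, 0.261]), (np.int64(312), [0.495, 0.116, 0.263])]
201 [(np.int64(288), [0.551, 0.122, 0.25]), (np.int64(294), [0.537, 0.125, 0.256]), (np.int64(300), [0.522, 0.123, 0.255]), (np.int64(306), [0.508, 0.119, 0.252]), (np.int64(312), [0.493, 0.117, 0.252])]
204 [(np.int64(287), [0.552, 0.115, 0.228]), (np.int64(293), [0.537, 0.115, 0.23]), (np.int64(299), [0.523, 0.117, 0.235]), (np.int64(305), [0.508, 0.112, 0.23]), (np.int64(311), [0.493, 0.108, 0.228])]
207 [(np.int64(288), [0.549, 0.119, 0.221]), (np.int64(289), [0.546, 0.118, 0.22]), (np.int64(290), [0.544, 0.117, 0.219]), (np.int64(291), [0.541, 0.118, 0.221]), (np.int64(292), [0.539, 0.117, 0.22]), (np.int64(293), [0.536, 0.116, 0.219])]
```

View pics/s4.png

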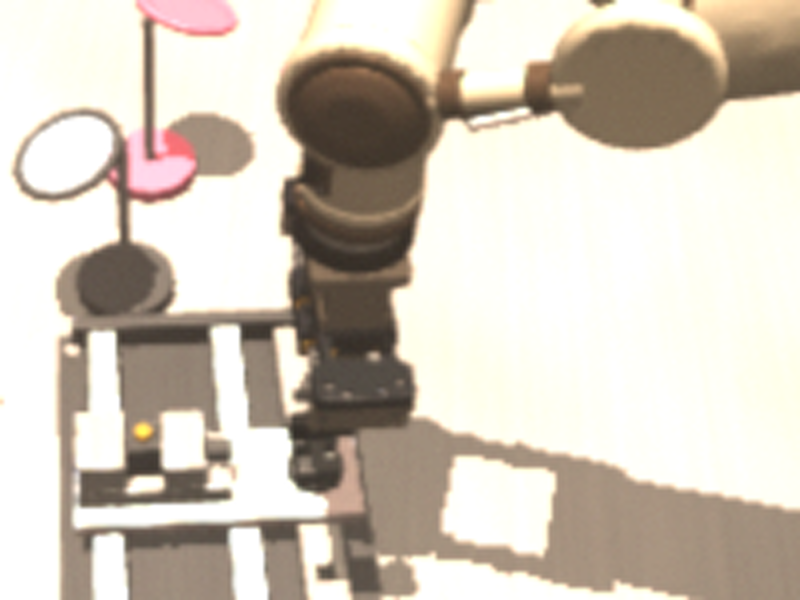

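Run:
```python
from h import *
p=viewer.get_image("side");K=p["intrinsics"]
R=Ro.from_euler("xyz",[180,0,25.2],degrees=True)
im=cv2.imread("pics/side.png");x0,y0=340,0
big=cv2.resize(np.clip(im[0:100,340:460]*2.5,0,255).astype(np.uint8),(720,600),interpolation=cv2.INTER_CUBIC)
for dz,c in((0,(0,0,255)),(-.036,(0,255,0)),(-.088,(255,0,0))):
  for dy in(-.064,-.046,0,.046,.064):
    X=np.array([.2446,-.5196,.1794])+R.apply([0,dy,dz]);q=K@(p["R"]@X+p["t"]);u,v=q[:2]/q[2];print(dz,dy,u.round(1),v.round(1))
    cv2.circle(big,(int((u-340+.5)*6),int((v+.5)*6)),4,c,-1)
cv2.imwrite("pics/st.png",big)
```

```text
0 -0.064 391.1 87.3
0 -0.046 388.3 84.3
0 0 381.4 76.8
0 0.046 374.8 69.6
0 0.064 372.3 66.9
-0.036 -0.064 394.2 78.4
-0.036 -0.046 391.4 75.4
-0.036 0 384.3 67.9
-0.036 0.046 377.5 60.8
-0.036 0.064 374.9 58.1
-0.088 -0.064 399.0 64.9
-0.088 -0.046 396.0 61.9
-0.088 0 388.6 54.5
-0.088 0.046 381.5 47.4
-0.088 0.064 378.7 44.7
```

View pics/st.png

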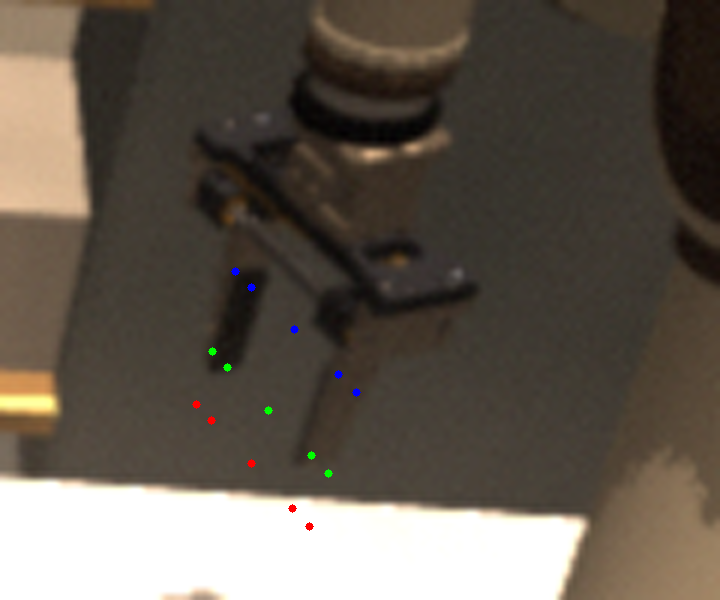

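The first picture shows the real fingertips about 36 mm above where the state's TCP projects, so the fingers closed above the handle. I reopen them and go lower, using the camera as the reference.

Emit:
send_rows:
  increments: "0 0 0 0 0 0 60; 0 0 0 0 0 0 60; 0 0 0 0 0 0 60; 0 0 0 0 0 0 60; 0.004 0.004 0.05 0 0 0 60; 0.004 0.004 0.1 0 0 0 60; 0.004 0.004 0.15 0 0 0 60; 0.004 0.004 0.19 0 0 0 60; 0.004 0.004 0.21 0 0 0 60; 0.004 0.004 0.21 0 0 0 60"

```text
t: 8.35
ee_pos: [0.5354, 0.029, 0.0534]
ee_rot: [-180.0, 0.1, 9.6]
contact_force: [0.5, -0.1, 0.7]
grip_width: 0.0603
finger_force: 0.0
```

Emit:
send_rows:
  increments: "0 0 0 0 0 0 45; 0 0 0 0 0 0 30; 0 0 0 0 0 0 15; 0 0 0 0 0 0 5; 0 0 0 0 0 0 0; 0 0 0 0 0 0 0; 0 0 0 0 0 0 0; 0 0 0 0 0 0 0; 0 0 0 0 0 0 0; 0 0 0 0 0 0 0"

```text
t: 9.35
ee_pos: [0.5363, 0.0289, 0.0545]
ee_rot: [-180.0, -0.0, 9.6]
contact_force: [1.2, 0.4, 0.4]
grip_width: 0.0127
finger_force: 30.0
```

Gripped at 12.7 mm with 30 N. Lifting 18 mm.

Emit:
send_rows:
  increments: "0 0 -0.015 0 0 0 0; 0 0 -0.03 0 0 0 0; 0 0 -0.045 0 0 0 0; 0 0 -0.06 0 0 0 0; 0 0 -0.07 0 0 0 0; 0 0 -0.08 0 0 0 0; 0 0 -0.09 0 0 0 0; 0 0 -0.09 0 0 0 0; 0 0 -0.09 0 0 0 0; 0 0 -0.09 0 0 0 0"

```text
t: 10.35
ee_pos: [0.536, 0.0289, 0.0722]
ee_rot: [-180.0, 0.0, 9.6]
contact_force: [3.7, 1.5, -8.2]
grip_width: 0.0132
finger_force: 30.0
```

Emit:
send_rows:
  increments: "0 0 0 0 0 -0.03 0; 0 0 0 0 0 -0.07 0; 0 0 0 0 0 -0.11 0; 0 0 0 0 0 -0.15 0; 0 0 0 0 0 -0.19 0; 0 0 0 0 0 -0.23 0; 0 0 0 0 0 -0.27 0; 0 0 0 0 0 -0.31 0; 0 0 0 0 0 -0.34 0; 0 0 0 0 0 -0.35 0"

```text
t: 11.35
ee_pos: [0.5374, 0.0283, 0.0729]
ee_rot: [179.8, 0.0, 72.8]
contact_force: [6.0, -0.4, -8.4]
grip_width: 0.0127
finger_force: 30.0
```

Emit:
send_rows:
  increments: "0 0 0 0 0 -0.03 0; 0 0 0 0 0 -0.06 0; 0 0 0 0 0 -0.09 0; 0 0 0 0 0 -0.12 0; 0 0 0 0 0 -0.14 0; 0 0 0 0 0 -0.15 0; 0 0 0.01 0 0 -0.15 0; 0 0 0.02 0 0 -0.15 0; 0 0 0.02 0 0 -0.15 0; 0 0 0.02 0 0 -0.15 0"

```text
t: 12.35
ee_pos: [0.5383, 0.0284, 0.0694]
ee_rot: [179.7, 0.1, 99.6]
contact_force: [7.7, 0.3, -7.6]
grip_width: 0.0129
finger_force: 30.0
```

Run:
```python
from h import *
a=np.radians(9.65)
go(manip.observe()["ee_pos"]+.08*np.array([np.sin(a),-np.cos(a),0]),99.6)
```

```text
now [0.5383 0.0284 0.0694] [1.7974e+02 9.0000e-02 9.9620e+01] [ -9.8  10.1 103.6   0.   66.1 -19.5] F [ 7.7  0.3 -7.6] w 0.01294121845552384 t 12.35
shift [-4.e-01  2.e-04  6.e-04] turn [0.0015 0.0005 0.0001]
```

Emit:
send_rows:
  increments: "-0.02 0 0.007 0 0 0 0; -0.07 0 0.007 0 0 0 0; -0.12 0 0.007 0 0 0 0; -0.17 0 0.007 0 0 0 0; -0.22 0 0.007 0 0 0 0; -0.27 0 0.007 0 0 0 0; -0.32 0 0.007 0 0 0 0; -0.36 0 0.007 0 0 0 0; -0.39 0 0.007 0 0 0 0; -0.4 0 0.007 0 0 0 0"

```text
t: 13.35
ee_pos: [0.5514, -0.0505, 0.0678]
ee_rot: [179.8, 0.0, 99.6]
contact_force: [7.6, 3.7, -7.9]
grip_width: 0.0129
finger_force: 30.0
```

Run:
```python
from h import *
a=np.radians(9.65)
go(np.array([.5383,.0284,.0722])+.08*np.array([np.sin(a),-np.cos(a),0]),9.6)
p=viewer.get_image("top");q=viewer.get_image("side")
f=lambda c:cv2.resize(np.clip(c*2.2,0,255).astype(np.uint8)[:,:,::-1],(400,400),interpolation=cv2.INTER_CUBIC)
cv2.imwrite("pics/sl.png",np.hstack([f(p["image"][150:270,165:285]),f(q["image"][150:290,200:340])]))
```

```text
now [ 0.5514 -0.0505  0.0678] [1.7978e+02 4.0000e-02 9.9580e+01] [-1.780e+01  1.230e+01  1.012e+02  1.000e-01  6.630e+01 -2.740e+01] F [ 7.6  3.7 -7.9] w 0.012878929301992172 t 13.35
shift [-0.0002  0.0019 -0.0218] turn [ 0.0011 -0.0008  0.4999]
```

View pics/sl.png

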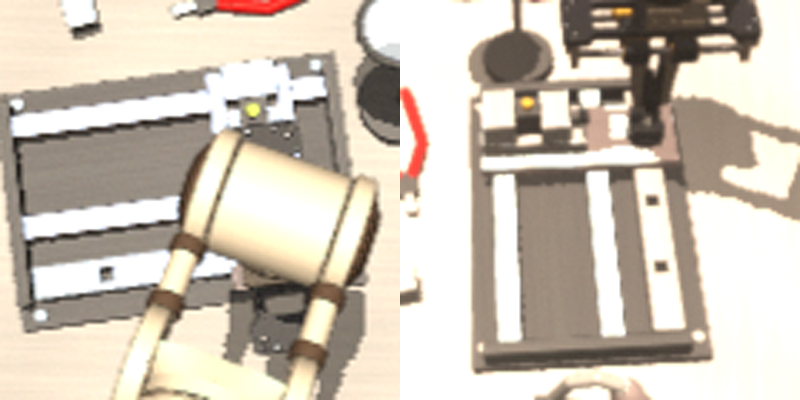

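Emit:
send_rows:
  increments: "-0.005 0 -0.02 0 0 0 0; -0.005 0 -0.022 0 0 0.03 0; -0.005 0 -0.022 0 0 0.07 0; -0.005 0 -0.022 0 0 0.11 0; -0.005 0 -0.022 0 0 0.15 0; -0.005 0 -0.022 0 0 0.19 0; -0.005 0 -0.022 0 0 0.23 0; -0.005 0 -0.022 0 0 0.27 0; -0.005 0 -0.022 0 0 0.31 0; -0.005 0 -0.022 0 0 0.33 0"

```text
t: 14.45
ee_pos: [0.5494, -0.0503, 0.0711]
ee_rot: [-179.9, -0.0, 40.0]
contact_force: [2.6, 2.1, -7.9]
grip_width: 0.0129
finger_force: 30.0
```

Emit:
send_rows:
  increments: "0 0 0 0 0 0.04 0; 0 0 0 0 0 0.08 0; 0 0 0 0 0 0.11 0; 0 0 0 0 0 0.14 0; 0 0 0 0 0 0.16 0; 0 0 0 0 0 0.17 0; 0 0 0 0 0 0.17 0; 0 0 0 0 0 0.17 0; 0 0 0 0 0 0.17 0; 0 0 0 0 0 0.17 0"

```text
t: 15.45
ee_pos: [0.549, -0.0495, 0.0708]
ee_rot: [-179.8, 0.1, 9.6]
contact_force: [2.5, 3.7, -8.3]
grip_width: 0.0129
finger_force: 30.0
```

Lowering about 17 mm into the hole (the locked reading was 0.0545).

Emit:
send_rows:
  increments: "0 0 0.015 0 0 0 0; 0 0 0.03 0 0 0 0; 0 0 0.045 0 0 0 0; 0 0 0.06 0 0 0 0; 0 0 0.07 0 0 0 0; 0 0 0.078 0 0 0 0; 0 0 0.082 0 0 0 0; 0 0 0.082 0 0 0 0; 0 0 0.082 0 0 0 0; 0 0 0.082 0 0 0 0"

```text
t: 16.45
ee_pos: [0.5491, -0.0496, 0.055]
ee_rot: [-179.8, 0.1, 9.6]
contact_force: [2.0, 4.3, -4.9]
grip_width: 0.0125
finger_force: 30.0
```

Emit:
send_rows:
  increments: "0 0 0.002 0 0 0 0; 0 0 0.002 0 0 0 15; 0 0 0.002 0 0 0 20; 0 0 0.002 0 0 0 30; 0 0 0.002 0 0 0 45; 0 0 0.002 0 0 0 50; 0 0 -0.05 0 0 0 50; 0 0 -0.2 0 0 0 50; 0 0 -0.4 0 0 0 50; 0 0 -0.6 0 0 0 50"

```text
t: 17.45
ee_pos: [0.5493, -0.051, 0.1769]
ee_rot: [-180.0, 0.0, 9.6]
contact_force: [0.8, -0.4, -0.6]
grip_width: 0.0501
finger_force: 0.0
```

Emit:
send_rows:
  increments: "-0.2 0 -0.2 0 0 0 50; -0.4 0 -0.3 0 0 0 50; -0.6 0 -0.3 0 0 0 50; -0.8 0 -0.3 0 0 0 50; -0.8 0 -0.3 0 0 0 50; -0.8 0 -0.3 0 0 0 50; -0.8 0 -0.3 0 0 0 50; -0.8 0 -0.3 0 0 0 50; -0.8 0 -0.3 0 0 0 50; -0.8 0 -0.3 0 0 0 50"

```text
t: 18.45
ee_pos: [0.3923, -0.0776, 0.2348]
ee_rot: [-180.0, 0.0, 9.7]
contact_force: [-0.1, -0.1, -0.2]
grip_width: 0.0501
finger_force: 0.0
```

Run:
```python
from h import *
go([.5,0,.2],9.6)
a=np.radians(9.65);B=np.array([.5357,.0282])
for n in("top","side"):
    p=viewer.get_image(n);W=world(p)
    for o in("handle","magnifier","lamp"):
        for d in viewer.cut_out(o,p):
            w=W[d["mask"]&(p["z_map"]>0)];
            if o=="handle":
                w=w[w[:,2]>.085]
                if not len(w): continue
                r=cv2.minAreaRect((w[:,:2]*1000).astype(np.float32))
                e=w[:,:2].mean(0)-B;print(r,"along y",-e[0]*np.sin(a)+e[1]*np.cos(a))
            print(n,o,round(d["conf"],2),np.median(w,0).round(3),np.percentile(w,2,0).round(3),np.percentile(w,98,0).round(3))
    if n=="top":i1=p["image"]
f=lambda c:cv2.resize(np.clip(c*2.2,0,255).astype(np.uint8)[:,:,::-1],(400,400),interpolation=cv2.INTER_CUBIC)
cv2.imwrite("pics/end.png",np.hstack([f(i1[160:250,200:290]),f(p["image"][150:240,230:320])]))
```

```text
now [ 0.3923 -0.0776  0.2348] [-1.7997e+02  4.0000e-02  9.6700e+00] [-28.6 -20.5 112.8   0.   87.8  51.7] F [-0.1 -0.1 -0.2] w 0.05011915240039497 t 18.45
shift [ 0.5963 -0.2922  0.1739] turn [-0.0002  0.0002  0.0004]
top magnifier 0.69 [ 0.687 -0.33   0.159] [ 0.638 -0.384  0.01 ] [ 0.739 -0.282  0.183]
top magnifier 0.57 [ 0.531 -0.454  0.157] [ 0.479 -0.505  0.   ] [ 0.586 -0.41   0.182]
top magnifier 0.56 [ 0.727 -0.166  0.158] [ 0.672 -0.207  0.008] [ 0.786 -0.124  0.184]
top lamp 0.71 [0.591 0.283 0.018] [0.537 0.251 0.01 ] [0.633 0.316 0.152]
side magnifier 0.87 [ 0.539 -0.446  0.051] [ 0.478 -0.508  0.002] [ 0.586 -0.408  0.181]
side magnifier 0.7 [ 0.727 -0.168  0.154] [ 0.672 -0.33   0.002] [ 0.785 -0.122  0.181]
side magnifier 0.66 [ 0.692 -0.32   0.097] [ 0.641 -0.386  0.004] [ 0.722 -0.278  0.182]
side lamp 0.94 [0.592 0.293 0.017] [0.538 0.253 0.008] [0.636 0.325 0.151]
```

View pics/end.png

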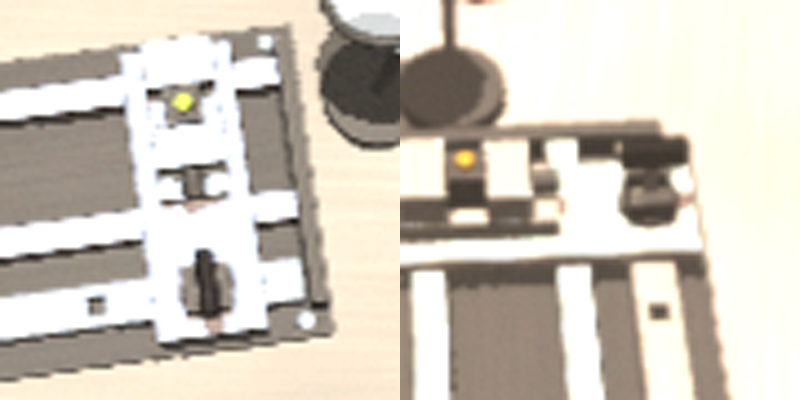

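The carriage is at the magnifier end and the handle is straight, at (206, 283) in the top crop. Next I check its height, then hand in.

Run:
```python
from h import *
for i in range(2):
    p=viewer.get_image("top");W=world(p);s=W[214:236,238:256].reshape(-1,3);w=s[s[:,2]>.095]
    print(len(w),w.mean(0).round(4),np.median(w[:,2]),cv2.minAreaRect((w[:,:2]*1000).astype(np.float32)))
p=viewer.get_image("side");W=world(p);s=W[175:205,275:320].reshape(-1,3);w=s[(s[:,2]>.09)]
print(len(w),w.mean(0).round(3),np.percentile(w[:,2],[2,50,98]))
```

```text
68 [ 0.5496 -0.0492  0.1346] 0.11702177822287659 ((515.1043090820312, -48.789764404296875), (16.645355224609375, 115.71654510498047), 89.60966491699219)
67 [ 0.5498 -0.0492  0.1352] 0.1169450678425941 ((515.4116821289062, -48.81643295288086), (16.694494247436523, 116.33153533935547), 89.60966491699219)
116 [ 0.553 -0.015  0.148] [0.0955089  0.11413693 0.97281719]
```

Handle top is at 0.117 m, the same as when locked at the start, and it sits over the end hole (0.549, -0.050).

```bash
python3 -c "
from cell import job_done
print(job_done())"
```

```text
the job is handed in; nothing more can be done
None
```

The vise is at the end station beside the magnifying glass: the handle is straight and back at its locked height, the magnifier and lamp have not moved, and the job was handed in at about 19 s.

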